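Square a supply module into the corner stop

TASK

Push the finned supply module along the bench into the corner of the steel stop, so that its long side lies flush against the long rail and its end is fully home against the short stop. Only push it from outside with the fingertips or the outside of the fingers: do not lift it, and do not straddle or pinch it between the fingers. Leave the other things on the bench where they are.

Things in the scene. Friction and masses are not known exactly. Their poses are not given: they have to be found in the camera images.
- module: Supply module to push: flat bare-aluminium case, 70 (its x) x 120 (its y) x 34 mm high, dark cooling fins over most of its top, black terminal strip at its -y end (robot's right). Four flat upright sides, 24 mm high. About 0.4 kg, slides freely on the bench. Origin at the centre of its underside; it starts with a long side roughly facing the robot.
- stop: Fixed L-shaped steel stop, bars 20 mm wide, 22 mm high. Origin at the inner corner, on the bench. The long rail runs 360 mm from it along -y, its face looking along -x (roughly to the robot); the short stop runs 90 mm from it along -x at the rail's left end, its face looking along -y. A module fully home has its origin at x = -35, y = -60 mm in this frame, its y axis along the rail.
- spare: Bystander: aluminium module without fins, 70 x 110 x 42 mm, two black round cans on its top. Origin at the centre of its underside.
- meter: Bystander: grey hand-held test meter lying flat, 80 x 130 x 38 mm. Origin at the centre of its underside.
- jar: Bystander: small jar, 48 mm across, 45 mm high. Origin at the centre of its underside.
- spool: Bystander: solder spool standing on its flange, 60 mm across, 40 mm high. Origin at the centre of its underside.
- driver: Bystander: screwdriver lying flat, 190 mm long along its x. Origin near its middle.
- cleaner: Bystander: amber bottle, 40 mm across, 120 mm high. Origin at the centre of its underside.
Mind the look-alikes: they are no part of the job. What is shaped like the module but orange is not meant.

How it is judged:
By the outcome, as a careful person would: the job done as asked, in the order asked, and still so for the second after the job is handed in, with the robot touching nothing.
It also fails if it takes over 54 s, if anything falls off the work surface, if the arm or the gripper's body presses on something with over 40 N, if the wrist force passes 120 N, or if a joint passes its speed limit or range.

ROBOT

A 6-joint arm with a two-finger parallel gripper is mounted at the origin on the work surface. World frame = base frame: x ahead of the robot, y to its left, z up, the work surface at z = 0. Lengths are in mm, angles in rad, forces in N, time in s.
With the tool pointing down it reaches from about 350 to 975 mm from the base axis. Payload 7.1 kg.
Tool frame: the origin (TCP) lies midway between the tips of the shut fingers; the grasp point (between the pads) lies 19 mm behind it (ctrl.grasp_offset is the distance from the TCP to the grasp point, in mm); z points along the fingers, y is the line along which they close (so a half turn about z gives the same grasp; the last joint's range is limited). The gripper opens to 88 mm and grips with 3 to 60 N. Pads are 20 mm wide; open, the fingers measure 115 mm over their backs; the gripper's body (75 mm by 178 mm) begins 61 mm behind the grasp point.
Start: joints at [-1.157, 0.423, 1.63, -0, 1.089, -0.019], TCP at [262.149, -567.347, 201.475] pointing down, gripper open.
Joint ranges: [-3, 3], [-0.9, 2.11], [0.09, 2.58], [-1.31, 4.45], [0.11, 2.69], [-2.54, 2.54]. Speed limits (rad/s): [2.39, 2.39, 3.01, 3.14, 3.14, 3.14].

INTERFACE

Orientations are given as a rotation vector (axis times angle).
In Python, from workcell import ctrl gives the robot as it stands. The module is installed in compiled form; this text tells all that it offers.
- The arm moves only by the tool servo_tool, never from a script. Its argument "rows" is a list of rows, each a list of 7 numbers: the turn, a rotation vector about the tool's x, y, z as a fraction of full scale, then the shift along the tool's x, y, z as a fraction of full scale, then the finger opening in mm, from 0 to 87.8. A call has 1 to 10 rows; each row is the pose to reach, as a shift and turn from the pose commanded when the call began, along the tool's axes at that moment; what a row does not reach only later rows make up. Full scale, the value 1, is 20 cm for a shift and 1.5 rad for a turn. A row lasts 1/8 s, in which the tool goes at most 62.5 mm and 10.7 degrees, less where a joint would pass 70% of its speed; a pose out of reach is approached as far as the arm can. A call with a number of a shift or a turn outside -1 to 1 is refused whole. A call with a gripper value outside its range is refused whole. The fingers move at their own pace and stop on an object; the grip force is fixed at half the most. Time passes only in rows, so rows that repeat a pose let the fingers close. It gives the time, the measured TCP pose, the force, the opening and the grip force at its end, in the units of the state.
- ctrl.get_obs(): the state, without advancing time (a new reading comes with each control period).
- ctrl.get_image(name): name is "side" or "top"; returns (picture, depth): 480x640x3 uint8, red, green, blue; 480x640 float32, mm along the optical axis (not along the pixel's ray), 0 where there is no reading.
- ctrl.camera_info(name): a dict with "intrinsics" (3x3 intrinsics, pixels), "R" (3x3) and "t" (3): a world point X has camera coordinates R X + t. Camera axes: x right, y down, z forward; pixel columns grow to the right and rows downward; lengths in mm; the calibration is good to about 2 mm. A picture is of the moment at which its call begins. camera_info takes no time and is no camera call.
- ctrl.close_job(): hands the job in; it is judged then, once.
The state is a dict: "t": time; "qpos": joint angles; "qvel": joint speeds; "joint_torque": joint torques, N m; "ee_pos": TCP position; "orientation": TCP orientation; "ft_force": force on the tool from outside, world axes, zero at the start; "moment": the same for the moment, N m; "width": finger opening in mm; "grasp_force": force on a finger pad.
Only numpy, scipy, OpenCV 4.12 (cv2) and the standard library are available. Lean on these libraries where they do the work, as an engineer would, in place of code of your own. Each camera call takes 0.05 s, during which the arm holds its last target. There are 200 camera calls.

## Working session

There is one attempt and no reset: what is moved stays moved. The work goes in short steps, Python scripts to look and compute and a tool call to move; the robot and the scene stay as the last step left them, time stands still between calls to the robot, and variables do not carry over. Pictures are saved under pics/ and viewed, at most 10 in all, crops included, and the job is handed in when it is done.

Besides the shell and the picture viewer there is one more tool, called as name(argument=value, ...), one argument or row to a line, values as JSON. servo_tool: Moves the arm, as the interface text tells. Its arguments: {"type":"object","properties":{"rows":{"type":"array","items":{"type":"array","items":{"type":"number"}}}},"required":["rows"]}

```bash
mkdir -p pics; cat > h.py <<'E'
from workcell import ctrl
import numpy as np, cv2
def snap(name,tag):
    im,d=ctrl.get_image(name); cv2.imwrite(f'pics/{tag}.png',im[...,::-1]); np.save(f'pics/{tag}.npy',d); return im,d
def world(name,u,v,d=None,z=None):
    c=ctrl.camera_info(name); K,R,t=[np.array(c[k],float) for k in('intrinsics','R','t')]
    r=np.linalg.inv(K)@[u,v,1]
    if z is not None:
        o=-R.T@t; w=R.T@r; return o+w*(z-o[2])/w[2]
    return R.T@(r*d-t)
E
python3 - <<'E'
from h import *
np.set_printoptions(precision=3,suppress=True)
snap('top','t0'); snap('side','s0')
print(ctrl.camera_info('top'),ctrl.get_obs())
E
```

```text
{'intrinsics': array([[511.755,   0.   , 325.794],
       [  0.   , 511.755, 238.561],
       [  0.   ,   0.   ,   1.   ]]), 'R': array([[ 0.018, -1.   , -0.02 ],
       [-0.996, -0.016, -0.091],
       [ 0.091,  0.022, -0.996]]), 't': array([ -41.937,  524.776, 1435.308])} {'t': 0.1, 'qpos': array([-1.157,  0.424,  1.631, -0.   ,  1.089, -0.019]), 'qvel': array([ 0.   , -0.   , -0.003, -0.001, -0.   , -0.002]), 'joint_torque': array([  0.   , -54.561, -27.432,   0.065,   0.019,  -0.   ]), 'ee_pos': array([ 261.961, -566.872,  200.796]), 'orientation': array([-3.067, -0.674,  0.   ]), 'ft_force': array([ 0.942,  0.898, -0.387]), 'moment': array([ 0.007,  0.038, -0.004]), 'grasp_force': 0.0, 'width': 87.77536777842916}
```

View pics/t0.png

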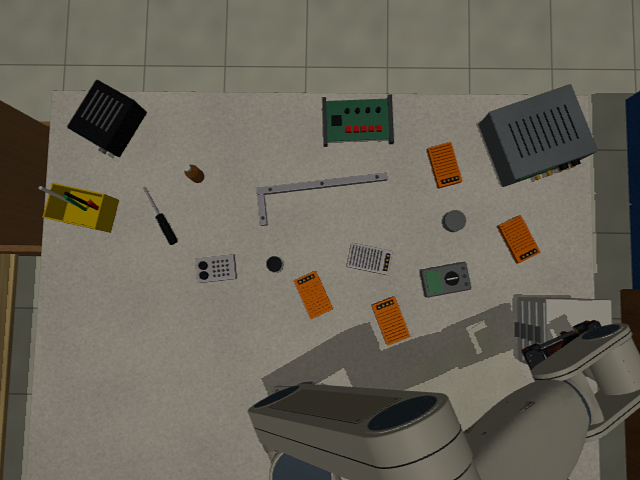

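View pics/s0.png

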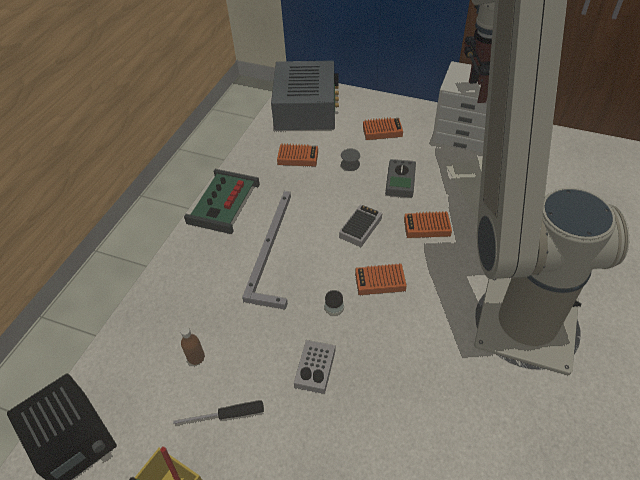

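The top view shows these candidates:
- The finned aluminium case at (370,259), with its black strip at the right.
- Orange look-alikes at (313,295), (390,320), (444,165) and (518,239).
- The spare, with two cans and no fins, at (215,268).

Only (370,259) fits the description: bare aluminium, dark fins, terminal strip at -y. The stop's corner is near (265,193). I'll confirm with an enlarged crop.

```bash
python3 - <<'E'
from h import *
im=cv2.imread('pics/t0.png')[160:300,245:405]
cv2.imwrite('pics/c0.png',cv2.resize(im,None,fx=4.25,fy=4.25,interpolation=cv2.INTER_CUBIC)[:600])
E
```

```text
(no output)
```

View pics/c0.png

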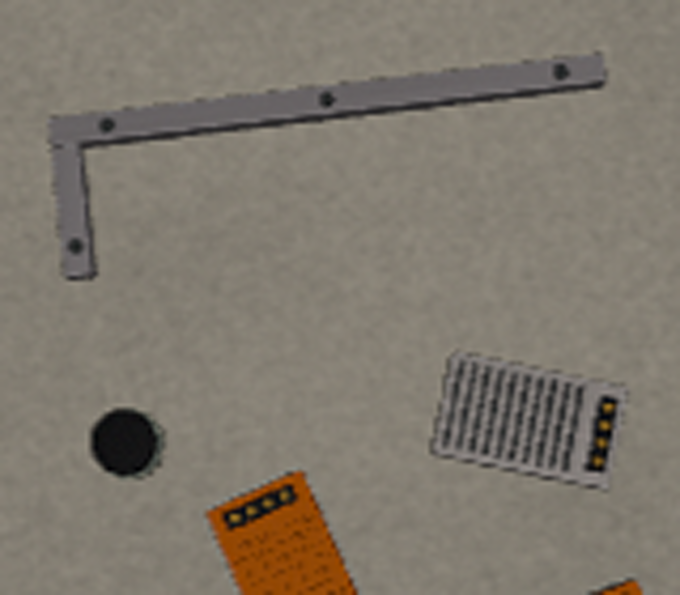

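The crop confirms it: silver case, dark fins, black strip with gold terminals at right. Module corners in the crop are (453,352), (627,385), (606,488) and (433,453). The stop's inner corner is about (82,144), and the rail face ends at (604,83).

```bash
python3 - <<'E'
from h import *
np.set_printoptions(precision=1,suppress=True)
f=lambda u,v,z:world('top',245+(u+.5)/4.25-.5,160+(v+.5)/4.25-.5,z=z)
for n,z,pts in(('mod24',24,[(453,352),(627,385),(606,488),(433,453)]),('stop',22,[(82,144),(604,83),(94,272)]),('jar',45,[(124,442)]),('orange',30,[(300,472),(208,514)])):
    P=np.array([f(*p,z) for p in pts]); print(n,P[:,:2].tolist() if 0 else P[:,:2])
    if n[:3]=='mod':print(P.mean(0),np.linalg.norm(np.diff(P,axis=0),axis=1), cv2.minAreaRect(P[:,:2].astype(np.float32)))
    if n=='stop': print(np.degrees(np.arctan2(*(P[0]-P[1])[:2])),np.degrees(np.arctan2(*(P[0]-P[2])[:2])))
d=np.load('pics/t0.npy'); print([world('top',u,v,d=d[v,u]) for u,v in((370,259),(360,185),(340,260),(390,250))])
for u,v in((313,295),(390,320),(444,280)):print(world('top',u,v,z=30))
E
```

```text
mod24 [[ 515.4 -105.5]
 [ 495.2 -221.8]
 [ 426.4 -208.3]
 [ 447.7  -93.1]]
[ 471.2 -157.2   24. ] [118.1  70.1 117.2] ((471.376708984375, -157.44308471679688), (118.04872131347656, 70.13821411132812), 79.62030792236328)
stop [[ 653.1  147.8]
 [ 700.  -205.2]
 [ 565.8  137.2]]
-7.560100161666775 83.04419996672227
jar [[450.6 111. ]]
orange [[433.3  -4.9]
 [404.4  55.6]]
[array([ 468.4, -158.4,   39.4]), array([ 687.1, -129.8,   -4.3]), array([466.3, -74.6,  -3.9]), array([ 497.4, -218.2,    0.5])]
[365.  -0.  30.]
[ 299.6 -216.4   30. ]
[ 413.5 -366.7   30. ]
```

servo_tool(
  rows=[
    [0,0,0.05,0.12,-0.13,0,60],
    [0,0,0.1,0.245,-0.26,0,60],
    [0,0,0.15,0.37,-0.39,0,60],
    [0,0,0.2,0.49,-0.525,0,60],
    [0,0,0.2013,0.61,-0.655,0,60],
    [0,0,0.2013,0.735,-0.7875,0,60],
    [0,0,0.2013,0.735,-0.7875,0,60],
    [0,0,0.2013,0.735,-0.7875,0,60],
  ],
)

```text
t: 1.1
ee_pos: [329.6, -363.2, 201.6]
orientation: [3.134, 0.206, 0.0]
ft_force: [0.7, 0.7, 0.3]
width: 60.0
grasp_force: 0.0
```

servo_tool(
  rows=[
    [0,0,0,0.1,-0.2,0,60],
    [0,0,0,0.2,-0.4,0,60],
    [0,0,0,0.3,-0.6,0.1,60],
    [0,0,0,0.4,-0.8,0.25,60],
    [0,0,0,0.467,-0.97,0.4,60],
    [0,0,0,0.467,-0.97,0.6,60],
    [0,0,0,0.467,-0.97,0.6,60],
    [0,0,0,0.467,-0.97,0.6,60],
  ],
)

```text
t: 2.1
ee_pos: [397.5, -159.2, 82.2]
orientation: [3.135, 0.203, 0.001]
ft_force: [-0.6, -0.4, -0.7]
width: 60.0
grasp_force: 0.0
```

```bash
python3 - <<'E'
from h import *
snap('side','s1'); im=cv2.imread('pics/s1.png')[110:330,220:470]
cv2.imwrite('pics/c1.png',cv2.resize(im,None,fx=2.7,fy=2.7,interpolation=cv2.INTER_CUBIC))
E
```

```text
(no output)
```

View pics/c1.png

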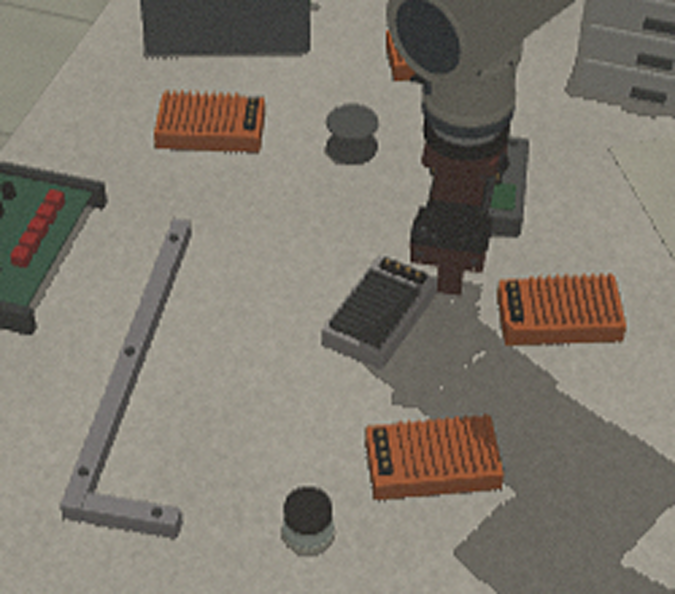

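The view shows the fingers at about (452,280), hanging between the module's near side and the orange box at (560,308), clear of both. I'll go down to z = 10.

servo_tool(
  rows=[
    [0,0,0,0,0,0.1,60],
    [0,0,0,0,0,0.2,60],
    [0,0,0,0,0,0.27,60],
    [0,0,0,0,0,0.32,60],
    [0,0,0,0,0,0.355,60],
    [0,0,0,0,0,0.355,60],
  ],
)

```text
t: 2.9
ee_pos: [396.7, -158.2, 10.3]
orientation: [-3.135, -0.205, 0.001]
ft_force: [-0.0, -0.3, -0.0]
width: 59.9
grasp_force: 0.0
```

servo_tool(
  rows=[
    [0,0,0,0.05,0,0,60],
    [0,0,0,0.1,0,0,60],
    [0,0,0,0.15,0,0,60],
    [0,0,0,0.2,0,0,60],
    [0,0,0,0.25,0,0,60],
    [0,0,0,0.3,0,0,60],
    [0,0,0,0.35,0,0,60],
    [0,0,0,0.4,0,0,60],
    [0,0,0,0.45,0,0,60],
    [0,0,0,0.5,0,0,60],
  ],
)

```text
t: 4.15
ee_pos: [496.7, -145.0, 10.4]
orientation: [3.135, 0.205, 0.0]
ft_force: [-2.5, 0.1, -0.9]
width: 60.1
grasp_force: 1.2
```

servo_tool(
  rows=[
    [0,0,0,0.05,0,0,60],
    [0,0,0,0.1,0,0,60],
    [0,0,0,0.15,0,0,60],
    [0,0,0,0.2,0,0,60],
    [0,0,0,0.25,0,0,60],
    [0,0,0,0.3,0,0,60],
    [0,0,0,0.34,0,0,60],
    [0,0,0,0.37,0,0,60],
    [0,0,0,0.4,0,0,60],
    [0,0,0,0.4,0,0,60],
  ],
)

```text
t: 5.4
ee_pos: [576.1, -134.7, 10.6]
orientation: [3.135, 0.206, 0.002]
ft_force: [-0.5, 0.1, 0.0]
width: 60.1
grasp_force: 0.3
```

```bash
python3 - <<'E'
from h import *
snap('top','t2');snap('side','s2')
a=cv2.imread('pics/t2.png')[150:300,240:440];b=cv2.imread('pics/s2.png')[170:320,220:420]
cv2.imwrite('pics/c2.png',np.vstack([cv2.resize(q,None,fx=2,fy=2,interpolation=cv2.INTER_CUBIC) if 0 else cv2.resize(q,(800,600))[::1] for q in [a]]))
cv2.imwrite('pics/c2b.png',cv2.resize(b,(800,600),interpolation=cv2.INTER_CUBIC))
E
```

```text
(no output)
```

View pics/c2b.png

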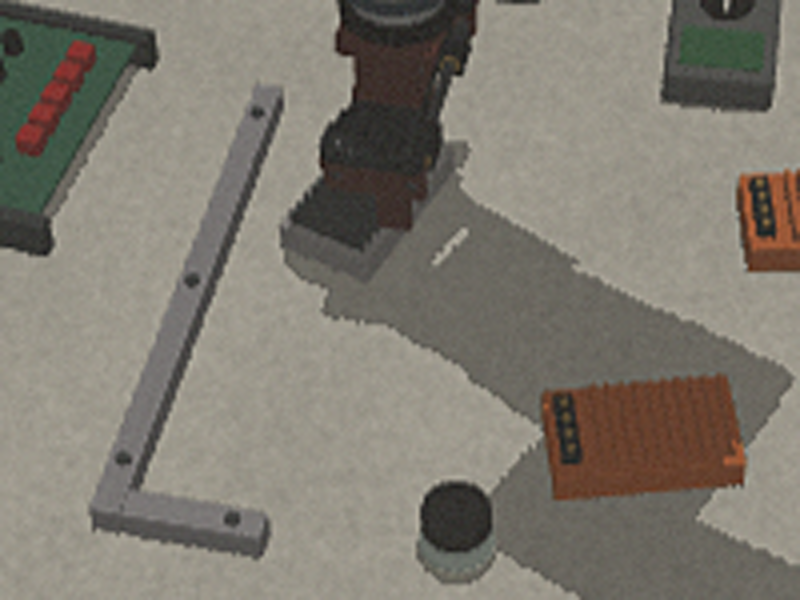

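View pics/c2.png

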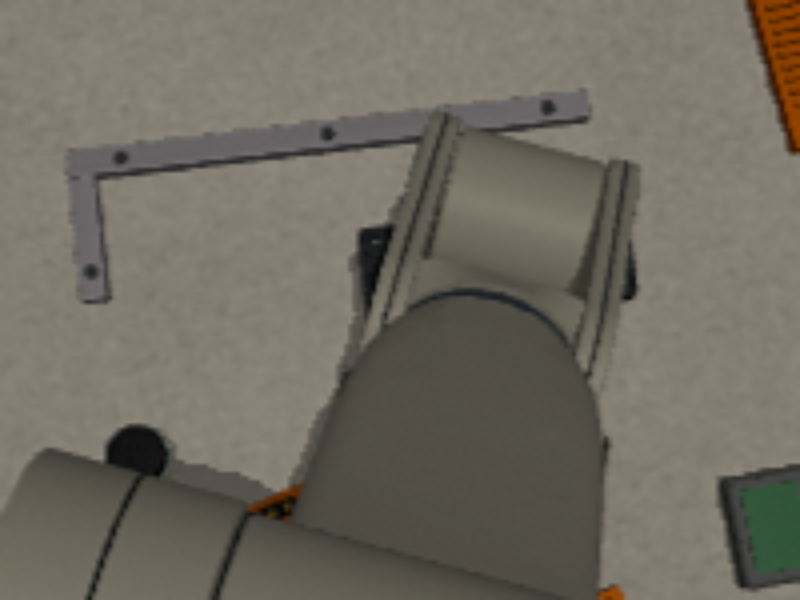

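```bash
python3 - <<'E'
from h import *
np.set_printoptions(precision=1,suppress=True)
g=lambda u,v,z:world('side',220+u/4,170+v/4,z=z)
C=np.array([653,148]);th=np.radians(7.5);M=np.array([[np.cos(th),np.sin(th)],[-np.sin(th),np.cos(th)]])
for u,v,z in((283,232,24),(366,258,24),(366,281,0),(466,145,24),(288,255,0),(410,228,24)):
    w=g(u,v,z);print((u,v,z),w[:2],M@(w[:2]-C))
print('stop check',M@(g(132,490,22)[:2]-C),M@(g(280,95,22)[:2]-C),M@(ctrl.get_obs()['ee_pos'][:2]-C))
E
```

```text
(283, 232, 24) [643.1 -78.8] [ -39.4 -223.6]
(366, 258, 24) [581.1 -75.5] [-100.5 -212.2]
(366, 281, 0) [582.2 -75.2] [ -99.4 -212. ]
(466, 145, 24) [ 552.9 -196.6] [-144.3 -328.6]
(288, 255, 0) [641.6 -79.5] [ -41. -224.]
(410, 228, 24) [ 562.6 -110.5] [-123.4 -244.4]
stop check [-3.5  0. ] [  -1.8 -352.6] [-113.3 -270.3]
```

```bash
cat >> h.py <<'E'
C=np.array([653,148]);th=np.radians(7.5);M=np.array([[np.cos(th),np.sin(th)],[-np.sin(th),np.cos(th)]])
def cloud(name,d):
    c=ctrl.camera_info(name); K,R,t=[np.array(c[k],float) for k in('intrinsics','R','t')]
    v,u=np.mgrid[:480,:640]; P=np.stack([(u-K[0,2])/K[0,0]*d,(v-K[1,2])/K[1,1]*d,d],-1).reshape(-1,3)[d.ravel()>0]
    W=(P-t)@R; return np.c_[(W[:,:2]-C)@M.T,W[:,2]]
E
python3 - <<'E'
from h import *
P=cloud('side',np.load('pics/s2.npy'))
b=P[(abs(P[:,0]+150)<5)&(abs(P[:,1]+100)<10)];print('bench z',b[:,2].mean(),b[:,2].std())
P=P[(P[:,0]>-170)&(P[:,0]<-5)&(P[:,1]>-350)&(P[:,1]<-190)]
for lo,hi in((6,22),(24,45)):
    print(lo)
    H,_,_=np.histogram2d(P[:,1][(P[:,2]>lo)&(P[:,2]<hi)],P[:,0][(P[:,2]>lo)&(P[:,2]<hi)],bins=[np.arange(-350,-190,6),np.arange(-170,0,6)])
    for y,r in zip(np.arange(-350,-190,6)[::-1],H[::-1]):print('%5d '%y+''.join('.' if k==0 else '+' if k<4 else '#' for k in r))
E
```

```text
bench z 1.0668563011558136 2.1121517417851083
6
 -194 ....+.......................
 -200 ...+..+..+..................
 -206 .......++..+#+............+.
 -212 ...+...+...#####+...........
 -218 ...+......++++++###++.++....
 -224 ..........+#......++##+.....
 -230 .........+#+.....+++.+#.+...
 -236 +......+..#.................
 -242 .........#+..............+..
 -248 .........+............+.....
 -254 .......+.+..................
 -260 ........................+...
 -266 ........+...................
 -272 ........#...................
 -278 ........+..............+....
 -284 +..+...++...................
 -290 ......++....................
 -296 ...+..++.............+......
 -302 ..+...++....................
 -308 ..+...#.....................
 -314 ......+.....................
 -320 +....++.....................
 -326 ............................
 -332 ............................
 -338 ............................
 -344 ....+..................+....
24
 -194 ............................
 -200 ............................
 -206 ............+...............
 -212 ...........++++.+.+.........
 -218 ...........++###++.+........
 -224 ..........+##++###++++......
 -230 .......#####+###++####+.....
 -236 ........++#++#+#+##++++.....
 -242 ............#+#+#+++#+......
 -248 ............+##+++#+#.......
 -254 ............+#++##++.+......
 -260 .............+++++.#........
 -266 .............+..+++#........
 -272 ....................+.......
 -278 ...................+........
 -284 ............................
 -290 .......+....................
 -296 .......+....................
 -302 ......+.....................
 -308 ......++....................
 -314 ......+.....................
 -320 ......+.....................
 -326 ............................
 -332 ............................
 -338 ............................
 -344 ............................
```

```bash
python3 - <<'E'
from h import *
im=cv2.imread('pics/s2.png')[190:260,280:350]; s=8
im=cv2.resize(im,None,fx=s,fy=s,interpolation=cv2.INTER_CUBIC)
c=ctrl.camera_info('side');K,R,t=[np.array(c[k],float) for k in('intrinsics','R','t')]
def pj(xs,ys,z):
    p=K@(R@np.r_[C+M.T@[xs,ys],z]+t);return tuple(int(q) for q in ((p[:2]/p[2]-[280,190]+.5)*s))
def box(xs,ys,z0,z1,col):
    for z in(z0,z1):cv2.polylines(im,[np.array([pj(x,y,z) for x,y in zip(xs,ys)])],True,col,1)
    for x,y in zip(xs,ys):cv2.line(im,pj(x,y,z0),pj(x,y,z1),col,1)
for a,b,col in((-240,-226.5,(0,255,0)),(-300,-313.5,(0,255,255))):box([-123,-103,-103,-123],[a,a,b,b],10,60,col)
cv2.imwrite('pics/c3.png',im)
E
```

```text
(no output)
```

View pics/c3.png

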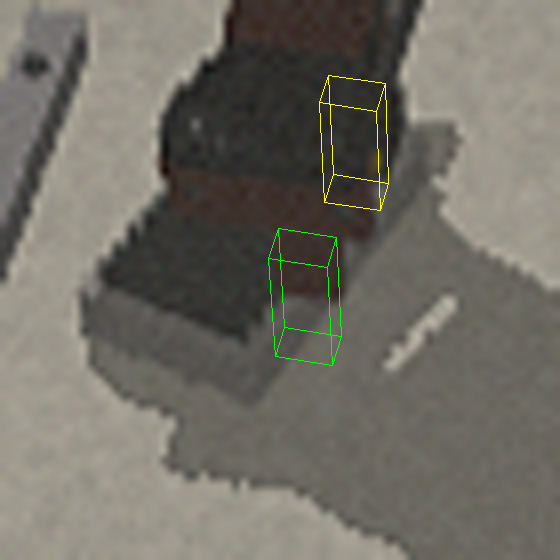

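```bash
python3 - <<'E'
from h import *
np.set_printoptions(precision=0,suppress=True)
for f,cx in(('s1',-294),('s2',-113)):
    P=cloud('side',np.load(f'pics/{f}.npy'))
    Q=P[(abs(P[:,0]-cx)<40)&(P[:,1]>-340)&(P[:,1]<-190)&(P[:,2]>22)&(P[:,2]<150)]
    print(f)
    for z in range(22,150,8):
        q=Q[(Q[:,2]>=z)&(Q[:,2]<z+8)]
        if len(q):print(z,len(q),np.percentile(q[:,0],[2,50,98])-cx,np.percentile(q[:,1],[2,50,98]))
E
```

```text
s1
22 50 [23. 34. 40.] [-330. -307. -277.]
30 12 [34. 37. 40.] [-328. -320. -293.]
94 1 [2. 2. 2.] [-240. -240. -240.]
102 7 [-10.  -5.   8.] [-240. -236. -234.]
110 20 [-10.  -0.  10.] [-238. -235. -232.]
118 18 [-9.  3. 11.] [-238. -235. -233.]
126 23 [-11.  -0.  11.] [-239. -235. -230.]
134 11 [-9.  1. 10.] [-235. -234. -232.]
142 5 [-9.  1.  6.] [-233. -232. -230.]
s2
22 102 [-19.  18.  39.] [-323. -234. -214.]
30 88 [-3. 25. 38.] [-260. -237. -218.]
38 22 [-12.  -1.  31.] [-251. -234. -231.]
46 16 [-12.   0.  10.] [-237. -235. -231.]
54 16 [-12.  -3.   9.] [-236. -234. -231.]
62 9 [-12.   1.   8.] [-235. -233. -231.]
70 3 [-8. -8. -3.] [-305. -304. -232.]
78 1 [-8. -8. -8.] [-306. -306. -306.]
86 3 [-11. -11. -11.] [-306. -304. -303.]
94 2 [-14. -13. -13.] [-311. -308. -306.]
102 1 [-20. -20. -20.] [-197. -197. -197.]
110 35 [-32.  -2.  27.] [-245. -194. -191.]
118 63 [-34. -16.  30.] [-326. -194. -191.]
126 107 [-35. -26.  22.] [-332. -259. -191.]
134 74 [-34. -28.  31.] [-327. -239. -191.]
142 35 [-32. -23.  14.] [-337. -231. -199.]
```

The overlay explains it. At 60 mm opening the tips ride about 18 mm above the TCP (finger arc), so they pushed on the fins above the case and the module slid without turning. I'll lift, back off, narrow the fingers and measure their true tip height.

servo_tool(
  rows=[
    [0,0,0,0,0,-0.1,60],
    [0,0,0,0,0,-0.3,60],
    [0,0,0,-0.1,0,-0.35,30],
    [0,0,0,-0.25,0,-0.35,30],
    [0,0,0,-0.375,0.05,-0.35,30],
    [0,0,0,-0.375,0.05,-0.35,30],
    [0,0,0,-0.375,0.05,-0.35,30],
  ],
)

```text
t: 6.38
ee_pos: [503.6, -154.6, 81.6]
orientation: [3.134, 0.205, 0.004]
ft_force: [0.6, -0.3, -0.5]
width: 29.7
grasp_force: 0.0
```

```bash
python3 - <<'E'
from h import *
np.set_printoptions(precision=1,suppress=True)
o=ctrl.get_obs();e=o['ee_pos'];tc=M@(e[:2]-C);print(e,tc,o['width'])
_,d=snap('side','s4');P=cloud('side',d)
Q=P[(abs(P[:,0]-tc[0])<14)&(abs(P[:,1]-tc[1])<50)&(P[:,2]>40)&(P[:,2]<160)]
print(np.sort(Q[:,2]-e[2])[:12]); 
q=Q[Q[:,2]<e[2]+45];print(np.percentile(q-[*tc,e[2]],[2,50,98],axis=0))
E=P[(P[:,0]>-160)&(P[:,0]<-15)&(P[:,1]>-360)&(P[:,1]<-190)&(P[:,2]>14)&(P[:,2]<42)]
r=cv2.minAreaRect(E[:,:2].astype(np.float32));print(len(E),r)
H,_,_=np.histogram2d(E[:,1],E[:,0],bins=[np.arange(-360,-190,6),np.arange(-170,0,6)])
for y,r in zip(np.arange(-360,-190,6)[::-1],H[::-1]):print('%5d '%y+''.join('.' if k==0 else '+' if k<4 else '#' for k in r))
E
```

```text
[ 503.6 -154.6   81.6] [-187.6 -280.6] 29.650650458862224
[21.  23.  23.2 23.8 24.  24.7 27.  27.8 27.8 28.  28.1 28.5]
[[-11.1  17.4  22.8]
 [ -0.6  20.8  32.8]
 [ 10.2  24.4  43.8]]
902 ((-83.63752746582031, -276.5611267089844), (125.64051818847656, 74.01920318603516), 73.07081604003906)
 -192 ............................
 -198 ............................
 -204 ...........++...............
 -210 ...........###++............
 -216 ...........#######++........
 -222 ..........+###+#####++......
 -228 ..........##+###++#####.....
 -234 ..........+###+##+#+#++.....
 -240 .........###++###++##+......
 -246 .........++#+##+.##+++......
 -252 .........###+#+##++.#+......
 -258 .........###++######........
 -264 ........#+#+##+++##++.......
 -270 ........###+#++###++........
 -276 .......+##+#++##++++........
 -282 .......++#+##+++++#.........
 -288 .......####+++###+.+........
 -294 ......+####++#+#+++.........
 -300 ......#++++##+#+#+.+........
 -306 ......++#++.+++++++.........
 -312 .....+#######+.++++.........
 -318 ......+++++#+###............
 -324 ......+++.++#+###+..........
 -330 .............#++++..........
 -336 ................++..........
 -342 ................+...........
 -348 ............................
 -354 ............................
```

```bash
python3 - <<'E'
from h import *
im=cv2.imread('pics/s4.png')
c=ctrl.camera_info('side');K,R,t=[np.array(c[k],float) for k in('intrinsics','R','t')]
e=ctrl.get_obs()['ee_pos'];p=K@(R@e+t);p=p[:2]/p[2];print(p)
u,v=p.astype(int);x0,y0=u-45,v-50
im=cv2.resize(im[y0:y0+75,x0:x0+100],None,fx=8,fy=8,interpolation=cv2.INTER_CUBIC)
q=(p-[x0,y0]+.5)*8;print(q);cv2.drawMarker(im,tuple(int(a) for a in q),(0,255,0),0,20)
cv2.imwrite('pics/c4.png',im)
E
```

```text
[348.29087339 206.44540652]
[366.32698713 407.56325219]
```

View pics/c4.png

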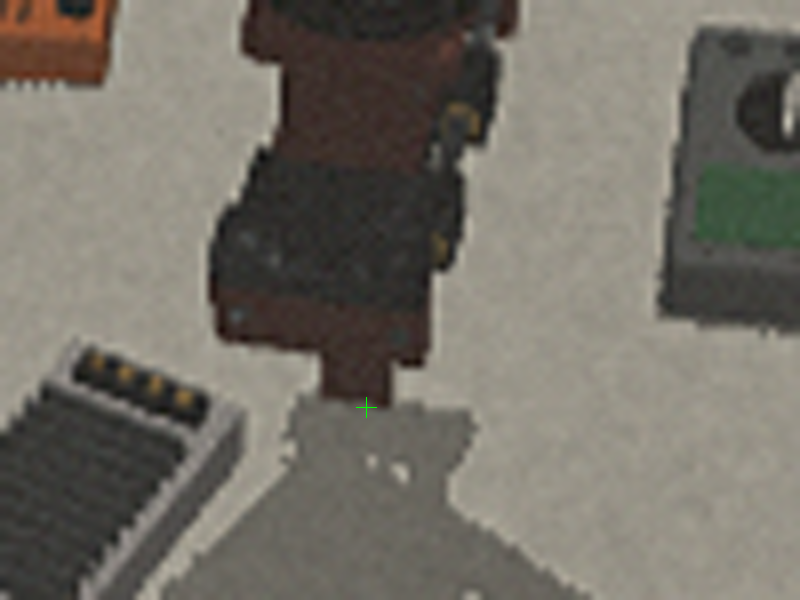

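The fingertip bottom is at (357,402), well above where the TCP cross at (366,407) would put it. So the tips sit about 20 mm above the TCP at this opening too. I'll descend in free space, watching the force.

servo_tool(
  rows=[
    [0,0,0,0,0,0.15,30],
    [0,0,0,0,0,0.3,30],
    [0,0,0,0,0,0.36,30],
    [0,0,0,0,0,0.39,30],
    [0,0,0,0,0,0.4,30],
    [0,0,0,0,0,0.4,30],
  ],
)

```text
t: 7.18
ee_pos: [502.8, -154.6, 1.1]
orientation: [3.134, 0.205, 0.002]
ft_force: [-0.5, -0.4, -0.0]
width: 29.9
grasp_force: 0.0
```

servo_tool(
  rows=[
    [0,0,0,0,0,0.015,30],
    [0,0,0,0,0,0.03,30],
    [0,0,0,0,0,0.03,30],
  ],
)

```text
t: 7.55
ee_pos: [502.1, -154.4, -5.6]
orientation: [-3.135, -0.205, 0.0]
ft_force: [-0.0, -0.5, 0.3]
width: 30.0
grasp_force: 0.0
```

```bash
python3 - <<'E'
from h import *
np.set_printoptions(precision=1,suppress=True)
o=ctrl.get_obs();e=o['ee_pos'];tc=M@(e[:2]-C);print(e,tc,o['width'],o['ft_force'])
_,d=snap('side','s5');P=cloud('side',d)
Q=P[(abs(P[:,0]-tc[0])<14)&(abs(P[:,1]-tc[1]-21)<7)&(P[:,2]<60)]
print(np.sort(Q[:,2])[:30])
E
```

```text
[ 502.1 -154.4   -5.6] [-189.1 -280.1] 29.99713823953151 [-0.  -0.5  0.3]
[-3.7 -3.1 -3.  -3.  -2.7 -2.5 -2.2 -2.  -2.  -1.8 -1.8 -1.8 -0.9 -0.6
 -0.2  0.   0.2  0.2  0.8  0.8  1.   1.7  1.7  1.9  2.1  2.3  2.5  2.6
  2.8  2.9]
```

servo_tool(
  rows=[
    [0,0,0,0.05,0,0.01,30],
    [0,0,0,0.11,0,0.02,30],
    [0,0,0,0.17,0,0.02,30],
    [0,0,0,0.22,0,0.02,30],
    [0,0,0,0.27,0,0.02,30],
    [0,0,0,0.32,0,0.02,30],
    [0,0,0,0.37,0,0.02,30],
    [0,0,0,0.42,0,0.02,30],
    [0,0,0,0.45,0,0.02,30],
    [0,0,0,0.475,0,0.02,30],
  ],
)

```text
t: 8.85
ee_pos: [595.8, -141.8, -9.6]
orientation: [-3.134, -0.206, 0.003]
ft_force: [-5.7, -1.1, 4.9]
width: 29.7
grasp_force: 3.2
```

```bash
cat >> h.py <<'E'
def mp(tag,x=(-160,-15),y=(-360,-190)):
    _,d=snap('side',tag);P=cloud('side',d)
    E=P[(P[:,0]>x[0])&(P[:,0]<x[1])&(P[:,1]>y[0])&(P[:,1]<y[1])&(P[:,2]>13)&(P[:,2]<40)]
    by,bx=np.arange(*y,6),np.arange(x[0],x[1]+1,4)
    H,_,_=np.histogram2d(E[:,1],E[:,0],bins=[by,bx])
    for k,r in zip(by[:-1][::-1],H[::-1]):print('%5d '%k+''.join('.' if k<1 else '+' if k<3 else '#' for k in r))
E
python3 - <<'E'
from h import *
o=ctrl.get_obs();e=o['ee_pos'];print(e,M@(e[:2]-C),o['ft_force'])
mp('s6',x=(-140,0))
E
```

```text
[ 595.76682104 -141.81301971   -9.57105958] [ -94.5717311  -279.86320023] [-5.73668134 -1.09310013  4.92799314]
 -198 ...................................
 -204 ...............+#++++.+++.#++++...+
 -210 ..............###+#############+..+
 -216 .............++#+#############++...
 -222 ..............####+##+########.+...
 -228 .............++#.++++++++.#.#+++...
 -234 .............+###+#+##+#+##+#+....+
 -240 .............+++++###+##.#++#+++...
 -246 .............+##++++#.++#+##++++..+
 -252 .............+#+###++###+#+#+#+...+
 -258 ........+++#+++#+.++++.+#+#++#.+...
 -264 ........###++#+++........#++#+++..+
 -270 .........................+#++++....
 -276 ..........................++#+....+
 -282 ..........................+++.++..+
 -288 ...........................+##++..+
 -294 ...........................+++++...
 -300 ........#+.................+++.+...
 -306 ........#...................+++...+
 -312 ............................+++#..+
 -318 ..........................++#+++...
 -324 ..........................+...++..+
 -330 ..............................+...+
 -336 ...................................
 -342 ...................................
 -348 ..................................+
 -354 ...................................
 -360 ...................................
```

It's aligned now, with the near face at x ≈ -84. I'll push it gently onto the rail.

servo_tool(
  rows=[
    [0,0,0,0.02,0,-0.005,30],
    [0,0,0,0.04,0,-0.01,30],
    [0,0,0,0.055,0,-0.01,30],
    [0,0,0,0.065,0,-0.01,30],
    [0,0,0,0.07,0,-0.01,30],
  ],
)

```text
t: 9.52
ee_pos: [610.0, -140.2, -7.4]
orientation: [-3.135, -0.206, 0.001]
ft_force: [-3.6, -0.8, 2.6]
width: 29.8
grasp_force: 2.3
```

servo_tool(
  rows=[
    [0,0,0,0.007,0,0,30],
    [0,0,0,0.014,0,0,30],
    [0,0,0,0.014,0,0,30],
  ],
)

```text
t: 9.9
ee_pos: [610.1, -140.1, -7.4]
orientation: [-3.134, -0.206, 0.009]
ft_force: [-12.5, -3.0, 9.8]
width: 30.0
grasp_force: 6.5
```

On the rail: contact at 12 N with the TCP at x = -80 in the stop frame, as computed. Next I'll retreat, lift, turn 90° and go to the right end.

servo_tool(
  rows=[
    [0,0,0,-0.1,0,0,30],
    [0,0,0,-0.15,0,-0.2,30],
    [0,0,-0.12,-0.15,0.1,-0.45,30],
    [0,0,-0.24,-0.05,0.2,-0.45,30],
    [0,0,-0.36,0.1,0.35,-0.45,30],
    [0,0,-0.48,0.2,0.425,-0.45,30],
    [0,0,-0.6,0.2,0.425,-0.45,30],
    [0,0,-0.72,0.2,0.425,-0.45,30],
    [0,0,-0.84,0.2,0.425,-0.45,30],
    [0,0,-0.96,0.2,0.425,-0.45,30],
  ],
)

```text
t: 11.15
ee_pos: [664.9, -219.0, 82.8]
orientation: [2.214, 2.227, 0.002]
ft_force: [0.3, 0.5, 0.8]
width: 29.7
grasp_force: 0.0
```

servo_tool(
  rows=[
    [0,0,-0.087,0,0,0,30],
    [0,0,-0.087,0,0,0,30],
    [0,0,-0.087,0,0,0,30],
  ],
)

```text
t: 11.52
ee_pos: [664.3, -218.9, 82.7]
orientation: [2.074, 2.358, 0.001]
ft_force: [-0.3, 0.5, -0.1]
width: 29.8
grasp_force: 0.0
```

```bash
python3 - <<'E'
from h import *
o=ctrl.get_obs();e=o['ee_pos'];v=o['orientation'];print(e,M@(e[:2]-C),o['ft_force'],np.degrees(2*np.arctan2(v[1],v[0])))
mp('s7',x=(-100,0))
E
```

```text
[ 664.30761647 -218.92363151   82.66965662] [ -36.68226621 -365.2604891 ] [-0.27023779  0.47241137 -0.10878108] 97.33144509452492
 -198 ........................+
 -204 ............+...+#++++++.
 -210 .......#######+####+#####
 -216 .......++################
 -222 .......#+#+#+#+#+#++##+##
 -228 .......++#+.#.+.+++++#+.+
 -234 .......###+###+##++##+++.
 -240 .......##+#++#+#+##++++.#
 -246 .......#+##..#+++.+#.++#+
 -252 .......######++###++#+#++
 -258 .......++#++++#+#+++++#++
 -264 .......##++#+.+#.+++#++.+
 -270 .......++##+###++###.###+
 -276 .......##++#+##+#++++#+++
 -282 .......+#+##.++++#+##+#++
 -288 .......#+#+#+##.#++#++#++
 -294 .......+##++##+#++++#.#++
 -300 .......###+++.++++#+.++.+
 -306 .......++++++...+.##+#+.+
 -312 .......+#############+##+
 -318 .......+++++####+##+++++#
 -324 .......++#++.+..+...+.+++
 -330 .......+++.............++
 -336 ........................+
 -342 .........................
 -348 ........................+
 -354 ........................+
 -360 ........................+
```

servo_tool(
  rows=[
    [0,0,0,0,0,0.15,30],
    [0,0,0,0,0,0.3,30],
    [0,0,0,0,0,0.4,30],
    [0,0,0,0,0,0.45,30],
    [0,0,0,0,0,0.45,30],
  ],
)

```text
t: 12.2
ee_pos: [663.7, -218.8, -7.9]
orientation: [-2.072, -2.361, 0.0]
ft_force: [-0.1, -0.0, -0.3]
width: 29.9
grasp_force: 0.0
```

servo_tool(
  rows=[
    [0,0,0,0.05,0,0,30],
    [0,0,0,0.1,0,0,30],
    [0,0,0,0.15,0,0,30],
    [0,0,0,0.2,0,0,30],
    [0,0,0,0.25,0,0,30],
    [0,0,0,0.3,0,0,30],
    [0,0,0,0.35,0,0,30],
    [0,0,0,0.4,0,0,30],
    [0,0,0,0.45,0,0,30],
    [0,0,0,0.5,0,0,30],
  ],
)

```text
t: 13.45
ee_pos: [651.2, -120.0, -6.8]
orientation: [2.07, 2.361, -0.0]
ft_force: [-0.8, -5.8, 3.1]
width: 29.6
grasp_force: 2.8
```

```bash
python3 - <<'E'
from h import *
o=ctrl.get_obs();e=o['ee_pos'];print(e,M@(e[:2]-C),o['ft_force'])
mp('s8',x=(-100,0),y=(-290,-120))
E
```

```text
[ 651.21627529 -120.02443948   -6.83426242] [ -36.75267421 -265.49863045] [-0.7571851  -5.83268807  3.1179596 ]
 -128 ........................+
 -134 ........+......+........+
 -140 .......##################
 -146 .......#+###############+
 -152 .......######++#++#++#++#
 -158 .......#++++#+#+#+#++#+#+
 -164 .......+##+###+##+#+####+
 -170 .......++#+#+#+++###+++++
 -176 .......####+++#+#+++.#.#+
 -182 .......+#########+###+#+.
 -188 .......+#++++#+++#+..+.+#
 -194 .......+##+#++#+++++####+
 -200 .......##+#+#+#######+#+.
 -206 .......+##+#+++#.+#++#+++
 -212 .......#++#+##+++#++#+#+.
 -218 .......+##########+##+#++
 -224 .......#+++#.++#++#++#..+
 -230 .......####.#+#++#++#+##+
 -236 .......#+.++++...+.+++..+
 -242 .......#+####+#########.+
 -248 .......++###+##++++##++#+
 -254 .......#+++++++#+++.+++.#
 -260 ........+##+.......###.+.
 -266 .........#++.......#.+..+
 -272 .........#.........#.....
 -278 .........++........#.....
 -284 .........+...............
 -290 .........................
```

servo_tool(
  rows=[
    [0,0,0,0.05,0,0,30],
    [0,0,0,0.1,0,0,30],
    [0,0,0,0.15,0,0,30],
    [0,0,0,0.2,0,0,30],
    [0,0,0,0.25,0,0,30],
    [0,0,0,0.3,0,0,30],
    [0,0,0,0.35,0,0,30],
    [0,0,0,0.4,0,0,30],
    [0,0,0,0.45,0,0,30],
    [0,0,0,0.5,0,0,30],
  ],
)

```text
t: 14.75
ee_pos: [638.2, -20.9, -6.9]
orientation: [2.071, 2.361, 0.0]
ft_force: [0.4, -5.6, 3.9]
width: 29.8
grasp_force: 2.8
```

servo_tool(
  rows=[
    [0,0,0,0.04,0,0,30],
    [0,0,0,0.08,0,0,30],
    [0,0,0,0.11,0,0,30],
    [0,0,0,0.13,0,0,30],
    [0,0,0,0.145,0,0,30],
    [0,0,0,0.155,0,0,30],
    [0,0,0,0.16,0,0,30],
  ],
)

```text
t: 15.62
ee_pos: [634.0, 10.7, -7.0]
orientation: [2.071, 2.361, 0.0]
ft_force: [0.9, -5.5, 4.2]
width: 30.0
grasp_force: 3.0
```

servo_tool(
  rows=[
    [0,0,0,0.008,0,0,30],
    [0,0,0,0.015,0,0,30],
    [0,0,0,0.02,0,0,30],
    [0,0,0,0.02,0,0,30],
  ],
)

```text
t: 16.12
ee_pos: [633.7, 13.4, -6.9]
orientation: [2.07, 2.36, -0.001]
ft_force: [0.5, -13.4, 3.6]
width: 29.8
grasp_force: 5.9
```

servo_tool(
  rows=[
    [0,0,0,0.005,0,0,30],
    [0,0,0,0.01,0,0,30],
    [0,0,0,0.01,0,0,30],
  ],
)

```text
t: 16.5
ee_pos: [633.7, 13.4, -6.9]
orientation: [2.068, 2.36, -0.003]
ft_force: [1.2, -21.4, 2.8]
width: 30.1
grasp_force: 10.6
```

It stopped firmly at 21 N, so it's home on the short stop. I'll back away and check.

servo_tool(
  rows=[
    [0,0,0,-0.05,0,0,30],
    [0,0,0,-0.15,0,0,30],
    [0,0,0,-0.25,0,-0.2,30],
    [0,0,0,-0.45,0,-0.45,30],
    [0,0,0,-0.7,0,-0.6,30],
    [0,0,0,-0.95,0,-0.7,30],
    [0,0,0,-0.95,0,-0.7,30],
    [0,0,0,-0.95,0,-0.7,30],
  ],
)

```text
t: 17.5
ee_pos: [656.7, -171.1, 131.7]
orientation: [-2.072, -2.36, 0.0]
ft_force: [-0.0, 1.0, -0.2]
width: 30.0
grasp_force: 0.0
```

```bash
python3 - <<'E'
from h import *
snap('top','t9');snap('side','s9')
a=cv2.imread('pics/t9.png')[170:240,250:330];b=cv2.imread('pics/s9.png')[210:320,230:320]
f=lambda q,h:cv2.resize(q,None,fx=h/q.shape[0],fy=h/q.shape[0],interpolation=cv2.INTER_CUBIC)
im=np.hstack([f(a,340)[:, :390],f(b,340)]);print(im.shape);cv2.imwrite('pics/c9.png',im)
E
```

```text
(340, 667, 3)
```

View pics/c9.png

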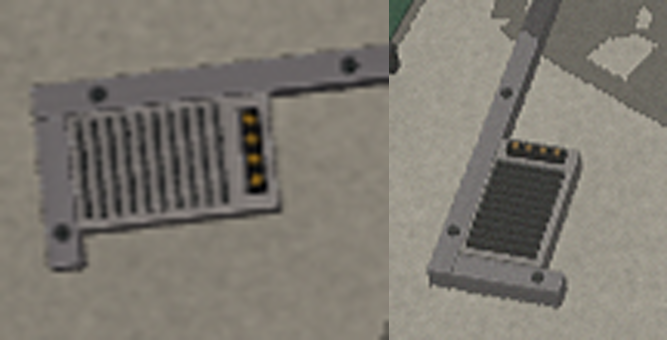

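The picture shows the module in the corner: long side along the rail, left end against the short stop, no visible gap in either view. As insurance I'll give the long side one light push with the outside of a finger.

servo_tool(
  rows=[
    [0,0,0,0.1,-0.2,0,30],
    [0,0,0,0.3,-0.4,0,30],
    [0,0,0,0.55,-0.4,0,30],
    [0,0,0,0.8,-0.4,0,30],
    [0,0,0,0.95,-0.4,0,30],
    [0,0,0,0.95,-0.4,0,30],
  ],
)

```text
t: 18.35
ee_pos: [552.4, 9.5, 131.9]
orientation: [-2.065, -2.366, 0.001]
ft_force: [-0.9, -0.4, 0.6]
width: 30.2
grasp_force: 0.0
```

servo_tool(
  rows=[
    [0,0,0,0.15,0,0,30],
    [0,0,0,0.32,0,0.1,30],
    [0,0,0,0.32,0,0.3,30],
    [0,0,0,0.32,0,0.5,30],
    [0,0,0,0.32,0,0.62,30],
    [0,0,0,0.32,0,0.69,30],
    [0,0,0,0.32,0,0.69,30],
  ],
)

```text
t: 19.23
ee_pos: [544.6, 69.9, -6.3]
orientation: [-2.071, -2.361, 0.002]
ft_force: [-1.1, 0.6, 0.2]
width: 30.1
grasp_force: 0.0
```

servo_tool(
  rows=[
    [0,0,0,0,0.03,0,30],
    [0,0,0,0,0.06,0,30],
    [0,0,0,0,0.075,0,30],
    [0,0,0,0,0.085,0,30],
    [0,0,0,0,0.092,0,30],
    [0,0,0,0,0.092,0,30],
  ],
)

```text
t: 19.98
ee_pos: [563.4, 72.6, -5.5]
orientation: [-2.072, -2.362, 0.0]
ft_force: [-0.5, 0.1, -0.4]
width: 29.9
grasp_force: 0.0
```

servo_tool(
  rows=[
    [0,0,0,0,0.008,0,30],
    [0,0,0,0,0.015,0,30],
    [0,0,0,0,0.015,0,30],
  ],
)

```text
t: 20.35
ee_pos: [566.5, 73.0, -5.5]
orientation: [2.072, 2.362, 0.0]
ft_force: [-0.3, -0.4, -0.9]
width: 29.8
grasp_force: 0.0
```

servo_tool(
  rows=[
    [0,0,0,0,0.008,0,30],
    [0,0,0,0,0.015,0,30],
    [0,0,0,0,0.015,0,30],
  ],
)

```text
t: 20.72
ee_pos: [569.3, 73.3, -5.6]
orientation: [-2.072, -2.362, 0.0]
ft_force: [-0.3, 0.7, -0.3]
width: 30.2
grasp_force: 0.3
```

servo_tool(
  rows=[
    [0,0,0,0,0.006,0,30],
    [0,0,0,0,0.012,0,30],
    [0,0,0,0,0.012,0,30],
  ],
)

```text
t: 21.1
ee_pos: [569.3, 73.3, -5.7]
orientation: [-2.07, -2.359, 0.006]
ft_force: [-8.2, -0.2, 6.6]
width: 29.9
grasp_force: 3.9
```

Contact came at once, with no travel: the module is on the rail. I'll retreat horizontally, lift and check.

servo_tool(
  rows=[
    [0,0,0,0,-0.05,0,30],
    [0,0,0,0,-0.12,0,30],
    [0,0,0,0,-0.12,-0.2,30],
    [0,0,0,0,-0.12,-0.45,30],
    [0,0,0,-0.3,-0.12,-0.65,30],
    [0,0,0,-0.6,-0.12,-0.7,30],
    [0,0,0,-0.9,-0.12,-0.7,30],
    [0,0,0,-1,-0.12,-0.7,30],
    [0,0,0,-1,-0.12,-0.7,30],
  ],
)

```text
t: 22.22
ee_pos: [573.5, -129.4, 134.4]
orientation: [2.075, 2.358, 0.0]
ft_force: [-0.9, 0.3, -0.4]
width: 29.8
grasp_force: 0.0
```

```bash
python3 - <<'E'
from h import *
snap('top','t10');snap('side','s10')
a=cv2.imread('pics/t10.png')[140:360,180:480];b=cv2.imread('pics/s10.png')[230:310,240:300]
f=lambda q,h:cv2.resize(q,None,fx=h/q.shape[0],fy=h/q.shape[0],interpolation=cv2.INTER_CUBIC)
im=np.hstack([f(a,350),f(b,350)]);print(im.shape);cv2.imwrite('pics/c10.png',im)
E
```

```text
(350, 739, 3)
```

View pics/c10.png

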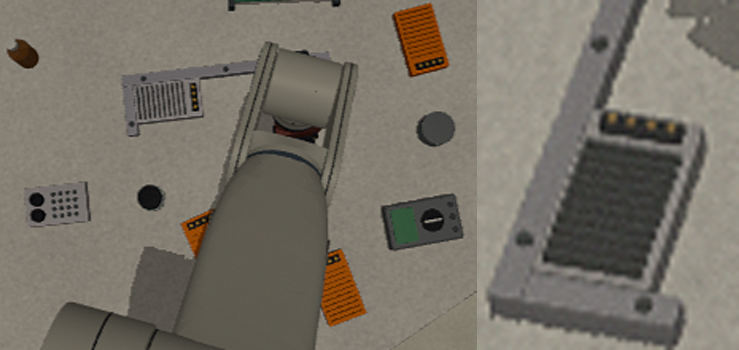

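The module at (165,100) sits flush in the corner in both views. The bystanders look undisturbed and the arm is clear, so I'm handing in.

```bash
python3 -c "
from workcell import ctrl
print(ctrl.close_job())"
```

```text
the job is handed in; nothing more can be done
None
```

The module is home in the corner, flush along the long rail and tight against the short stop, and I handed the job in at about 22 s with the arm clear and the bystanders looking undisturbed; on the first push the fingertips rode too high and pushed on the fins instead of the case side.

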